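# Hang the washed wing back on the splash guard

### The job

The lift-off wing of the counter splash guard is drying upright in the rack, next to a lower plain panel that has no hinge sockets. Take the wing out, hang it on the guard's post so that both its hinge sockets sit fully down over the post's two upright pins, and let go of it. It may be left at any swing angle; leave the plain panel in the rack.

Things in the scene. Friction and masses are not known exactly. Their poses are not given: they have to be found in the camera images.
- wing_center (a point): Centre (half-way up) of the loose wing: upright framed metal sheet 120 wide (x), 12 thick (y), 160 high (z), 250 g, in a slot of a black rack (ribs reach 33 mm above the worktop, slots 100 apart). x points to the edge with the hinge sockets, at the start roughly away from the robot; z up. Grasp it across its thickness by the middle of the top edge, 80 mm above this point.
- wing_top_socket (a point): Centre of the underside of the wing's upper hinge socket, a ring of outer diameter 36, bore 28, 16 mm high, 80 mm in x and 40 mm in z from wing_center; axes as the wing's. The lower socket is the same, 100 mm straight below this one.
- top_pintle (a point): Foot of the upper upright pin of the fixed guard: centre of its flat round seat, 140 mm above the worktop, where the upper socket's underside comes to rest. x points from the pin to the post (22 thick, 192 high, 52 mm away), y toward the guard's fixed panel, z up. The pin is 34 high, 24 thick in its lower 12 mm, then tapers to 8 at the tip: it leads in a socket from 10 mm off.
- low_pintle (a point): Foot of the lower pin, same shape and axes, exactly 100 mm below the upper; seats are 6 thick. As the pins stand in line, bring the wing in level from the open side (-x or -y), its sockets 35 to 75 mm above their seats, so that the lower socket passes between the pins, then lower it. With the wing's x along the guard's x it stands straight out from the post, clear of all.
- plain_center (a point): Centre (half-way up) of the bystander panel in the rack's other slot: a like framed sheet, lower (120 x 12 x 110 mm, its top 118 mm above the worktop) and with no sockets; axes alike. It is to be left there: lift the wing clear above it before carrying it across.

How it is judged:
By the outcome, as a careful person would: the job done as asked, in the order asked, and still so for the second after the job is handed in, with the robot touching nothing.
It also fails if it takes over 38 s, if anything falls off the work surface, if the arm or the gripper's body presses on something with over 40 N, if the wrist force passes 120 N, or if a joint passes its speed limit or range.

### The arm

A 6-joint arm with a two-finger parallel gripper is mounted at the origin on the work surface; the furniture and walls round the work are solid. World frame = base frame: x ahead of the robot, y to its left, z up, the work surface at z = 0. Lengths are in m, angles in rad, forces in N, time in s.
With the tool pointing down it reaches from about 0.325 to 0.775 m from the base axis. Payload 5.5 kg.
Tool frame: the origin (TCP) lies between the finger pads; the fingertips stand 8 mm ahead of it and the grasp point (between the pads) lies 11 mm behind it (tcp_to_tips is the distance from the TCP to the fingertips, in m); z points along the fingers, y is the direction in which the jaws open and shut (so a half turn about z gives the same grasp; the last joint's range is limited). The gripper opens to 88 mm and grips with 3 to 60 N. Pads are 20 mm wide; open, the fingers measure 115 mm over their backs; the gripper's body (75 mm by 178 mm) begins 61 mm behind the grasp point.
Start: joints at [-1.385, 0.091, 1.231, -0, 1.82, -0.057], TCP at [0.144, -0.582, 0.231] pointing down, gripper open.
Joint ranges: [-2.87, 2.87], [-0.86, 2.18], [0.17, 2.46], [-1.51, 4.65], [0.06, 2.69], [-2.65, 2.65]. Speed limits (rad/s): [2.57, 2.57, 3.01, 3.14, 3.14, 3.14].

### API

Orientations are given as a unit quaternion [w, x, y, z].
In Python, from bench import * gives the robot as it stands. Calls block until the motion is done:
- move_to(position, orientation): joint-space move of the TCP to a pose.
- move_l(position, speed=0.15, orientation=None): straight line of the TCP; orientation=None keeps the orientation; speed is the mean speed in m/s.
- movej(angles): joint-space move.
- gripper_open() and close(): open the fingers fully, or close them until they stop; the grip force is fixed at half the most.
- hold(seconds).
- inverse_kinematics(position, orientation): joint angles nearest the present ones, or None.
- state(): the state.
- get_image(name): name is "side" or "top" or "wrist"; returns a dict with "frame" (400x640x3 uint8, blue, green, red), "depth" (400x640 float32, m along the optical axis (not along the pixel's ray), 0 where there is no reading), "camera_matrix" (3x3 intrinsics, pixels), "view" (4x4, takes a point from world to camera coordinates). Camera axes: x right, y up, looking along -z (the intrinsics and any distortion apply to the point x, -y, -z); pixel columns grow to the right and rows downward; lengths in m; the calibration is good to about 2 mm. A picture is of the moment at which its call begins.
A pose or a line that the arm cannot do raises IKError and nothing moves.
- job_done(): hands the job in, once; it reports no verdict.
The state is a dict: "time": time; "joint_pos": joint angles; "dq": joint speeds; "joint_torque": joint torques, N m; "ee_pos": TCP position; "ee_rot": TCP orientation; "ft_force": force on the tool from outside, world axes, zero at the start; "moment": the same for the moment, N m; "finger_gap": finger opening in m.
Only numpy, scipy, OpenCV 4.12 (cv2) and the standard library are available. Lean on these libraries where they do the work, as an engineer would, in place of code of your own. Each camera call takes 0.05 s, during which the arm holds its last target.

## Working session

There is one attempt and no reset: what is moved stays moved. The work goes in short steps, each a Python script; the robot and the scene stay as the last script left them, time stands still between calls to the robot, and variables do not carry over. Pictures are saved under pics/ and viewed, and the job is handed in when it is done.

```bash
ls; mkdir -p pics
cat > h.py <<'E'
from bench import *
import numpy as np, cv2
def snap(name,tag):
    g=get_image(name); cv2.imwrite(f"pics/{tag}.png",g["frame"]); np.savez(f"pics/{tag}.npz",**g); return g
def load(tag): return dict(np.load(f"pics/{tag}.npz"))
def cloud(g):
    d=g["depth"];K=g["camera_matrix"];v,u=np.indices(d.shape)
    p=np.stack([(u-K[0,2])/K[0,0]*d,-(v-K[1,2])/K[1,1]*d,-d,np.ones_like(d)],-1)
    w=(p@np.linalg.inv(g["view"]).T)[...,:3]; w[d<=0]=np.nan; return w
def ray(g,u,v):
    K=g["camera_matrix"];T=np.linalg.inv(g["view"])
    d=T[:3,:3]@np.array([(u-K[0,2])/K[0,0],-(v-K[1,2])/K[1,1],-1]); return T[:3,3],d
def on_z(g,u,v,z):
    o,d=ray(g,u,v); return o+d*(z-o[2])/d[2]
def proj(g,p):
    c=g["view"]@np.append(p,1); c=c[:3]*[1,-1,-1]; q=g["camera_matrix"]@c; return q[:2]/q[2]
E
python3 - <<'E'
from h import *
for n in("side","top","wrist"):
    g=snap(n,n+"0"); print(n,g.keys(),g["camera_matrix"].tolist(),np.linalg.inv(g["view"]).round(3).tolist())
s=state();print(s)
E
```

```text
pics
side dict_keys(['frame', 'depth', 'camera_matrix', 'view']) [[493.04720528770036, 0.0, 321.8459875258805], [0.0, 493.04720528770036, 199.6926858995054], [0.0, 0.0, 1.0]] [[0.996, 0.067, -0.059, 0.465], [-0.088, 0.62, -0.78, -0.768], [-0.016, 0.782, 0.623, 0.694], [0.0, 0.0, 0.0, 1.0]]
top dict_keys(['frame', 'depth', 'camera_matrix', 'view']) [[431.7470789566358, 0.0, 313.6591962065322], [0.0, 431.7470789566358, 200.32568299897278], [0.0, 0.0, 1.0]] [[0.019, 0.991, -0.133, 0.407], [-1.0, 0.021, 0.016, -0.073], [0.018, 0.133, 0.991, 0.972], [0.0, 0.0, 0.0, 1.0]]
wrist dict_keys(['frame', 'depth', 'camera_matrix', 'view']) [[356.787651985983, 0.0, 320.2667215224591], [0.0, 356.787651985983, 196.35339166394206], [0.0, 0.0, 1.0]] [[0.241, 0.925, 0.295, 0.226], [-0.971, 0.23, 0.071, -0.563], [-0.002, -0.304, 0.953, 0.383], [0.0, 0.0, 0.0, 1.0]]
{'time': 0.15, 'joint_pos': array([-1.38469266e+00,  9.16846488e-02,  1.23157014e+00, -1.22130694e-05,
        1.81978415e+00, -5.67683063e-02]), 'dq': array([ 0.00099155, -0.00237481, -0.00343893,  0.00066886, -0.00032982,
       -0.00030616]), 'joint_torque': array([ 1.45696391e-03, -4.47045636e+01, -4.06908774e+01,  6.98957965e-02,
        2.74135976e-02, -1.30046838e-04]), 'ee_pos': array([ 0.14421276, -0.58220771,  0.22978947]), 'ee_rot': array([-7.21247830e-04,  9.92635629e-01,  1.21136224e-01, -5.26382595e-05]), 'ft_force': array([0.1724158 , 0.19198481, 0.25405532]), 'moment': array([ 0.01286197, -0.07371171, -0.02237847]), 'finger_gap': 0.08784657941776175}
```

View pics/side0.png

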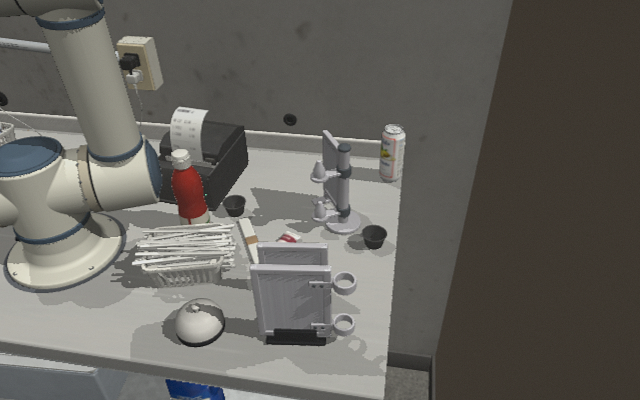

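View pics/top0.png

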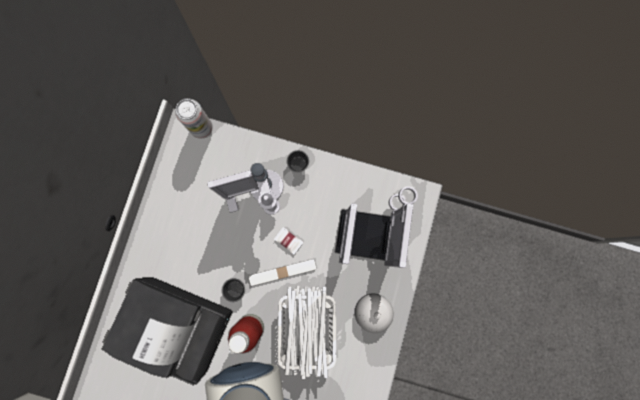

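View pics/wrist0.png

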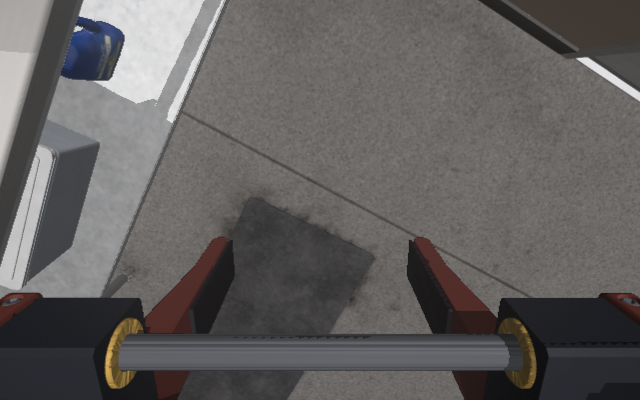

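The side view shows the wing at the front (rings at about (345,283) and (344,324)), the plain panel behind it, and the guard with its pins at about (319,170) and (320,208). In the top view the wing is at about (400,235) with its ring at (405,195), and the guard's pin is at (267,200). Next I'll measure from both views.

Run:
```python
from h import *
for n in("side0","top0"):
    g=load(n); w=cloud(g); x,y,z=w[...,0],w[...,1],w[...,2]
    g["w"]=w
    print(n)
    top=(z>0.155)&(x>0.3)&(x<0.75)&(y<-0.1)&(y>-0.45)
    p=w[top]; print("wing z>.155:",len(p), p.min(0).round(3),p.max(0).round(3))
    hp=p[p[:,2]>np.percentile(p[:,2],50)]
    c,(ax),_=(lambda q:(q.mean(0),np.linalg.svd(q-q.mean(0),full_matrices=False)[2][0],0))(hp[:,:2])
    t=(hp[:,:2]-c)@ax; print("axis",ax,"centre",c+ax*(t.min()+t.max())/2,"len",np.ptp(t), "z",np.percentile(hp[:,2],[5,50,95]))
    zz=np.nan_to_num(z)
    vis=np.clip(zz/0.25,0,1)*255
    im=cv2.applyColorMap(vis.astype(np.uint8),cv2.COLORMAP_JET)
    r=(slice(120,360),slice(220,420)) if n=="side0" else (slice(130,290),slice(180,440))
    cv2.imwrite(f"pics/{n}_crop.png",cv2.resize(np.hstack([g["frame"][r],im[r]]),None,fx=1.5,fy=1.5,interpolation=cv2.INTER_CUBIC) if n=="top0" else cv2.resize(np.hstack([g["frame"][r],im[r]]),None,fx=2,fy=2,interpolation=cv2.INTER_CUBIC))
```

```text
side0
wing z>.155: 949 [ 0.394 -0.45   0.155] [ 0.75  -0.249  0.471]
axis [-0.85411164  0.52008971] centre [ 0.57927133 -0.33933069] len 0.4067022334045154 z [0.16644024 0.16752741 0.39706978]
top0
wing z>.155: 906 [ 0.394 -0.45   0.155] [ 0.75  -0.245  0.455]
axis [-0.84521756  0.53442237] centre [ 0.57898504 -0.33878863] len 0.4073750480992334 z [0.1712407  0.34002737 0.44432685]
```

View pics/side0_crop.png

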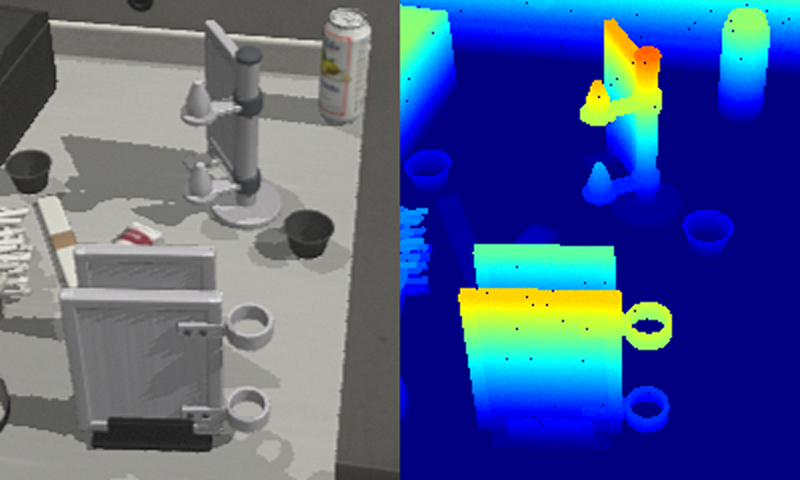

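View pics/top0_crop.png

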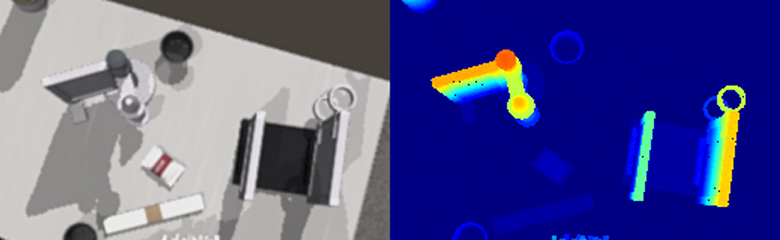

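```bash
cat > m.py <<'E'
from h import *
def ax(q):
    q=q[:,:2]; r=cv2.minAreaRect((q*1000).astype(np.float32)); return (np.array(r[0])/1000).round(4),np.array(r[1]).round(1),round(r[2],2)
def circ(q):
    A=np.c_[2*q[:,:2],np.ones(len(q))]; s=np.linalg.lstsq(A,(q[:,:2]**2).sum(1),rcond=None)[0]; return s[:2].round(4),(s[2]+s[0]**2+s[1]**2)**.5
E
python3 - <<'E'
from m import *
boxes={"side0":((262,345),(245,330)),"top0":((183,270),(380,420))}
pb={"side0":((125,235),(300,362)),"top0":((155,225),(200,290))}
for n in boxes:
    g=load(n);w=cloud(g);(a,b),(c,d)=boxes[n]
    p=w[a:b,c:d].reshape(-1,3);p=p[np.isfinite(p).all(1)]
    e=p[(p[:,2]>0.162)&(p[:,2]<0.18)]
    print(n,"wing top",len(e),ax(e),"zmed",np.median(e[:,2]),np.percentile(e[:,2],[5,95]))
    for z0,z1 in((.08,.155),):
        f=p[(p[:,2]>z0)&(p[:,2]<z1)]; print("  body",z0,len(f),f.min(0).round(3),f.max(0).round(3))
    (a,b),(c,d)=pb[n]; q=w[a:b,c:d].reshape(-1,3);q=q[np.isfinite(q).all(1)]
    po=q[q[:,2]>0.187]; 
    print("  post top",ax(po),np.percentile(po[:,2],[5,50,95]))
    print("  post region z hist",np.histogram(q[:,2],np.arange(0.02,0.22,0.01))[0])
# rings
for n,(a,b,c,d) in {"side0":(265,300,330,360),"top0":(183,210,388,420)}.items():
    w=cloud(load(n)); q=w[a:b,c:d].reshape(-1,3)
    q=q[(q[:,2]>.125)&(q[:,2]<.155)]
    print(n,"upper ring",len(q),q.min(0).round(4),q.max(0).round(4),"zpc",np.percentile(q[:,2],[5,50,95]),np.histogram(q[:,2],np.arange(.125,.156,.003))[0])
    t=q[q[:,2]>np.percentile(q[:,2],97)-.004]; print("   circ",circ(t))
for n,(a,b,c,d) in {"side0":(155,186,308,330),"top0":(185,222,255,282)}.items():
    w=cloud(load(n)); q=w[a:b,c:d].reshape(-1,3)
    q=q[(q[:,2]>.12)]
    print(n,"pin up",len(q))
    for z0 in np.arange(.13,.18,.006):
        s=q[(q[:,2]>=z0)&(q[:,2]<z0+.006)]
        if len(s)>3: print("   ",z0.round(3),len(s),s[:,:2].min(0).round(4),s[:,:2].max(0).round(4),s[:,:2].mean(0).round(4))
E
```

```text
side0 wing top 624 (array([ 0.4528, -0.2608]), array([ 13.7, 118.5]), 81.85) zmed 0.16666588563820317 [0.16264736 0.16838305]
  body 0.08 2490 [ 0.394 -0.277  0.08 ] [ 0.515 -0.173  0.155]
  post top (array([0.567 , 0.0169]), array([21.8, 23.4]), 41.14) [0.18873246 0.19217757 0.19569424]
  post region z hist [175 404 493 339 327 216  88  78  94  86  89 270 230 183 134 205  50  78
   0]
top0 wing top 440 (array([ 0.4532, -0.2587]), array([ 13. , 119.4]), 82.35) zmed 0.16783830688951124 [0.16479699 0.17017768]
  body 0.08 566 [ 0.393 -0.285  0.08 ] [ 0.549 -0.245  0.154]
  post top (array([0.5669, 0.02  ]), array([23.1, 24.7]), 48.61) [0.1909812  0.1937795  0.19719812]
  post region z hist [ 39 120  91  61  40  41  40  37  44  41  47 177 239  92  81 337   8 147
   0]
side0 upper ring 436 [ 0.5119 -0.2898  0.126 ] [ 0.5501 -0.2523  0.1549] zpc [0.12844919 0.13878897 0.14390023] [ 12  54  54  63  53 129  66   1   2   2]
   circ (array([ 0.5321, -0.2716]), np.float64(0.016349781640855206))
top0 upper ring 167 [ 0.5038 -0.2854  0.1274] [ 0.5488 -0.2515  0.1536] zpc [0.13093607 0.14307956 0
[... 408 characters left out ...]
0.5077 -0.0081] [0.5269 0.0035] [ 0.5174 -0.0035]
    0.16 26 [ 0.5098 -0.0069] [0.5251 0.0042] [ 0.5174 -0.0014]
    0.166 21 [ 0.5119 -0.0035] [0.5231 0.0046] [ 5.184e-01 -1.000e-04]
    0.172 10 [ 0.5138 -0.0034] [0.5213 0.0042] [0.5175 0.001 ]
top0 pin up 341
    0.136 199 [ 0.5   -0.013] [0.5473 0.0227] [0.5243 0.0071]
    0.142 18 [ 0.5053 -0.0115] [0.5465 0.0144] [0.5302 0.0033]
    0.148 21 [ 0.5061 -0.0065] [0.5293 0.015 ] [0.5145 0.0023]
    0.154 34 [ 0.5073 -0.0048] [0.529  0.0144] [0.5166 0.0038]
    0.16 27 [ 0.509  -0.0032] [0.5262 0.0118] [0.5158 0.0032]
    0.166 23 [ 0.5117 -0.0019] [0.5231 0.0113] [0.5164 0.0043]
    0.172 18 [0.5146 0.0013] [0.5225 0.009 ] [0.5182 0.0046]
```

```bash
cat >> h.py <<'E'
def quat(yaw):  # tool down, tool x along world heading yaw
    return np.array([0,np.cos(yaw/2),np.sin(yaw/2),0])
WY=np.radians(-7.9); GY=np.arctan2(.0165,.0493)
PIN=np.array([.518,.003]); G0=np.array([.453,-.2597])
def u(a): return np.array([np.cos(a),np.sin(a)])
E
python3 - <<'E'
from h import *
gx=u(GY);gy=u(GY+np.pi/2)
print(np.degrees(GY))
for off in(0,np.pi):
    for nm,xy,z,a in(("grasp",G0,.145,WY),("up",G0,.30,WY),("stage",PIN-.08*gx-.075*gy,.21,GY),("seat",PIN-.08*gx,.157,GY)):
        q=inverse_kinematics([*xy,z],quat(a+off)); print(off,nm,xy.round(3),None if q is None else q.round(2))
for n in("top0","side0"):
    w=cloud(load(n)).reshape(-1,3); w=w[np.isfinite(w).all(1)]
    r=w[:,:2]-PIN; a=r@gx;b=r@gy
    m=(a<-.025)&(a>-.16)&(abs(b)<.025)&(w[:,2]<.3); print(n,"footprint max z",np.percentile(w[m,2],[50,95,100]))
    m=(a<-.03)&(a>-.16)&(b<.03)&(b>-.1)&(w[:,2]<.3); print(n,"sweep max z",np.percentile(w[m,2],[50,95,100]), w[m][w[m][:,2].argmax()])
    m=(a<0)&(a>-.16)&(abs(b)<.11)&(w[:,2]>.06)&(w[:,2]<.4); k=w[m]; print(" tall near:",k.min(0).round(3),k.max(0).round(3)) 
    f=w[(w[:,0]>.35)&(w[:,0]<.6)&(w[:,1]<-.1)&(w[:,1]>-.2)&(w[:,2]>.1)&(w[:,2]<.135)]; print(" plain",f.min(0).round(3),f.max(0).round(3))
E
```

```text
18.504651683320475
0 grasp [ 0.453 -0.26 ] [-0.59 -0.12  1.59 -0.    1.67  1.12]
0 up [ 0.453 -0.26 ] [-0.59 -0.09  1.29 -0.    1.94  1.12]
0 stage [ 0.466 -0.094] [-0.27 -0.25  1.59 -0.    1.8   0.98]
0 seat [ 0.442 -0.022] [-0.13 -0.34  1.76 -0.    1.73  1.12]
3.141592653589793 grasp [ 0.453 -0.26 ] [-0.59 -0.12  1.59 -0.    1.67 -2.02]
3.141592653589793 up [ 0.453 -0.26 ] [-0.59 -0.09  1.29 -0.    1.94 -2.02]
3.141592653589793 stage [ 0.466 -0.094] [-0.27 -0.25  1.59 -0.    1.8  -2.16]
3.141592653589793 seat [ 0.442 -0.022] [-0.13 -0.34  1.76 -0.    1.73 -2.02]
top0 footprint max z [0.00202152 0.01572972 0.0191444 ]
top0 sweep max z [0.00070488 0.01322725 0.0191444 ] [ 0.4456366  -0.02241988  0.0191444 ]
 tall near: [ 0.401 -0.15   0.06 ] [0.522 0.02  0.175]
 plain [ 0.399 -0.172  0.101] [ 0.516 -0.145  0.122]
side0 footprint max z [0.00064775 0.01466977 0.0166444 ]
side0 sweep max z [0.00082816 0.01448602 0.0166444 ] [ 0.45084791 -0.0302007   0.0166444 ]
 tall near: [ 0.4   -0.151  0.06 ] [0.523 0.013 0.175]
 plain [ 0.398 -0.175  0.1  ] [ 0.518 -0.148  0.12 ]
```

Run:
```python
from h import *
for n in("top0","side0"):
    w=cloud(load(n)).reshape(-1,3); w=w[np.isfinite(w).all(1)]
    m=w[(w[:,0]>.3)&(w[:,0]<.5)&(w[:,1]>-.12)&(w[:,1]<.1)&(w[:,2]>.006)&(w[:,2]<.06)]
    H,xe,ye=np.histogram2d(m[:,0],m[:,1],bins=[np.arange(.3,.501,.01),np.arange(-.12,.101,.01)])
    from scipy.stats import binned_statistic_2d as B
    s=B(m[:,0],m[:,1],m[:,2]*1000,'median',bins=[xe,ye]).statistic
    print(n,"rows x .30..; cols y -.12..")
    for i in range(20): print(round(xe[i],2),' '.join('%2d'%v if v==v else ' .' for v in s[i]))
```

```text
top0 rows x .30..; cols y -.12..
0.3 49 57 52  . 56 55 38  . 49 57 59  .  .  .  .  .  .  .  .  .  .  .
0.31 49 57 56  . 57 55 36  . 48 51 56  .  .  .  .  .  .  . 29 25 22 27
0.32 49 57 58  . 56 57 54  . 57 58  .  .  .  .  .  .  . 28 23  9  8 17
0.33 52 56 58 30 54 53 44 55 52  .  .  .  .  .  .  .  . 29 16  .  . 10
0.34 47 48 48 42 43 49 36 56  .  .  .  .  .  .  .  7  8 28 17  .  . 11
0.35  .  .  .  .  .  .  .  .  .  .  .  8  7  8  8  9  8  7 28 26 21 26
0.36  .  .  .  .  .  .  .  9  8  9  8  8  8  9  9  9  8  9  . 30 31  .
0.37  .  .  .  .  7  8  8  8  9  8  8  8  9  8  7  7  .  .  .  .  .  .
0.38  .  .  7  8  8  8  8  8  8  8  8  9  .  .  .  .  .  .  .  .  .  .
0.39  .  .  9  8  9  7  8  8  7  .  .  .  .  .  .  .  .  .  .  .  .  .
0.4  .  .  6 10  9  .  .  .  .  .  .  .  .  .  .  .  .  .  .  .  .  .
0.41  .  .  .  .  .  .  .  7  .  .  .  .  .  .  .  .  .  .  .  .  .  .
0.42  .  .  .  .  .  .  7  9 10  7  .  .  .  .  .  .  .  .  .  .  .  .
0.43  .  .  .  .  .  7  9 14 15 12 10  .  .  .  .  .  .  .  .  .  .  .
0.44  .  .  .  .  .  7 11 14 15 15 11  8  .  .  .  .  .  .  .  .  .  .
0.45
[... 1102 characters left out ...]
.  .  .  .  .  .  .  .  .  .  .  .  .  .  .  .  .  .  .  .  .
0.41  .  .  .  .  .  .  .  .  .  .  .  .  .  .  .  .  .  .  .  .  .  .
0.42  .  .  .  .  .  .  .  . 12  .  .  .  .  .  .  .  .  .  .  .  .  .
0.43  .  .  .  .  .  .  . 15 14 11  .  .  .  .  .  .  .  .  .  .  .  .
0.44  .  .  .  .  .  .  . 14 15 14 12  6  .  .  .  .  .  .  .  .  .  .
0.45  .  .  .  .  .  .  . 14 13 13 10  7  .  .  .  .  .  .  .  .  .  .
0.46  .  .  .  .  .  .  .  . 10 10  6  .  .  .  .  .  .  .  .  .  .  .
0.47  .  .  .  .  .  .  .  .  .  7  .  .  .  .  .  .  .  .  .  .  .  .
0.48  .  .  .  .  .  .  .  .  .  .  .  .  .  .  .  .  .  .  .  .  .  .
0.49  .  .  .  .  .  .  .  .  .  .  .  .  .  .  .  .  .  .  .  .  .  .
```

Run:
```python
from h import *
q=quat(WY)
move_to([*G0,.26],q)
g=snap("wrist","w1")
move_l([*G0,.20],.2)
print(state()["time"],state()["ft_force"].round(1))
```

```text
2.2917 [0.2 0.3 0.7]
```

View pics/w1.png

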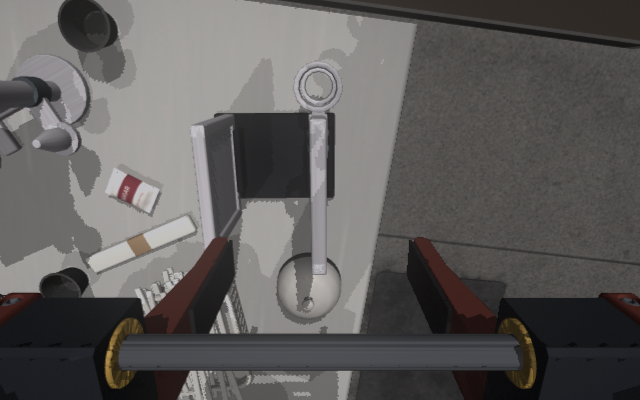

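The wrist view shows the wing's top edge running nearly straight down from (317,115) to (319,272), centred between the fingers, with its ring at (318,88). The pin is at about (55,138). I'm going ahead with the grasp.

Run:
```python
from h import *
g=load("w1"); print("wrist ring",on_z(g,318,88,.144).round(4),"edge ends",on_z(g,317,115,.168).round(4),on_z(g,319.5,273,.168).round(4))
move_l([*G0,.145],.12)
print(state()["ft_force"].round(1))
close(); s=state(); print("gap",s["finger_gap"],s["ft_force"].round(1))
move_l([*G0,.165],.08); s=state(); print("gap",s["finger_gap"],s["ft_force"].round(1))
move_l([*G0,.310],.2); s=state(); print("gap",s["finger_gap"],s["ft_force"].round(1),s["time"])
snap("side","s2");snap("top","t2")
```

```text
wrist ring [ 0.5324 -0.2701  0.144 ] edge ends [ 0.5156 -0.2672  0.168 ] [ 0.3965 -0.2522  0.168 ]
[ 0.2 -0.3 -0.3]
gap 0.012144275726416215 [-0.4 -0.3 -0. ]
gap 0.011757614529021417 [ 0.5 -0.1 -2.8]
gap 0.012142485027620345 [-0.2 -0.2 -3.4] 5.325
```

View pics/s2.png

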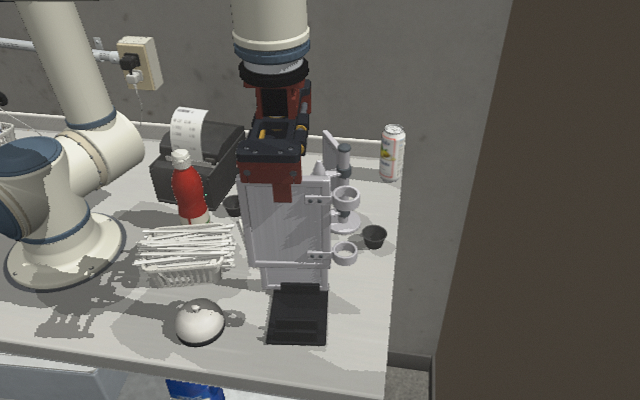

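View pics/t2.png

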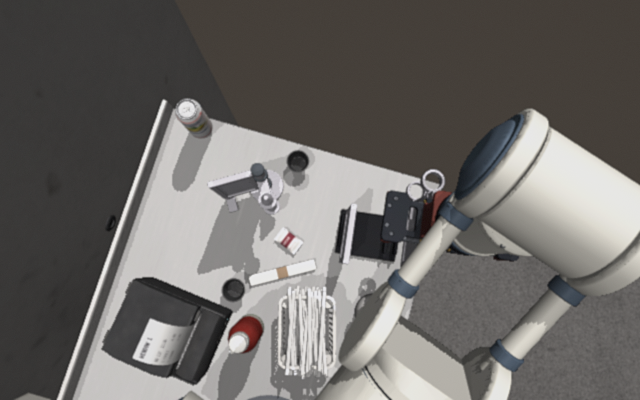

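The wing is lifted, with the ring at (346,198) in the side view and (432,181) in the top view. The plain panel is still in the rack. Next I'll carry the wing to the staging point beside the pins and measure the rings there.

```bash
python3 - <<'E'
from m import *
c=PIN-.08*u(WY)+[0,-.075]
move_l([*c,.31],.2); move_l([*c,.212],.15)
print(c,state()["ee_pos"].round(4),state()["time"],state()["ft_force"].round(1))
for n in("side","top","wrist"): snap(n,n[0]+"3")
for n in("s3","t3","w3"):
    g=load(n); e=c+.08*u(WY); print(n,"expect ring top",proj(g,[*e,.211]).round(1),"lower",proj(g,[*e,.111]).round(1),"pin tip",proj(g,[*PIN,.174]).round(1))
E
python3 -c "
import cv2
a=[cv2.imread(f'pics/{n}3.png') for n in 'stw']
cv2.imwrite('pics/c3.png',cv2.vconcat([cv2.resize(a[0][120:280,230:430],(800,640))])[:600])
cv2.imwrite('pics/c3t.png',cv2.resize(a[1][140:290,220:420],(800,600)))
"
```

```text
[ 0.43875924 -0.06100444] [ 0.4391 -0.0613  0.213 ] 7.375 [-0.1  0.1 -0.8]
s3 expect ring top [321.3 166.4] lower [322.2 211.1] pin tip [318.2 160. ]
t3 expect ring top [306.4 195.3] lower [306.3 202.5] pin tip [266.1 197.3]
w3 expect ring top [319.1  94.2] lower [319.6  90. ] pin tip [179.1 112.4]
```

View pics/c3.png

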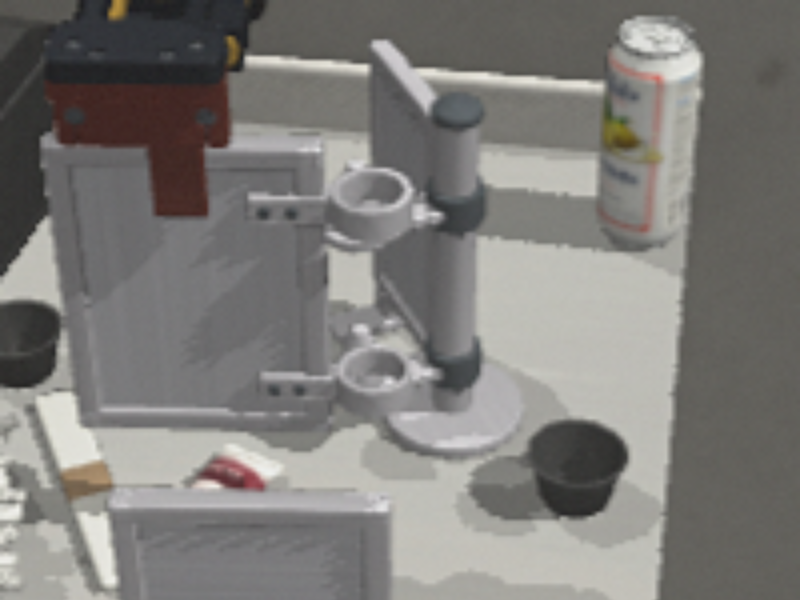

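View pics/c3t.png

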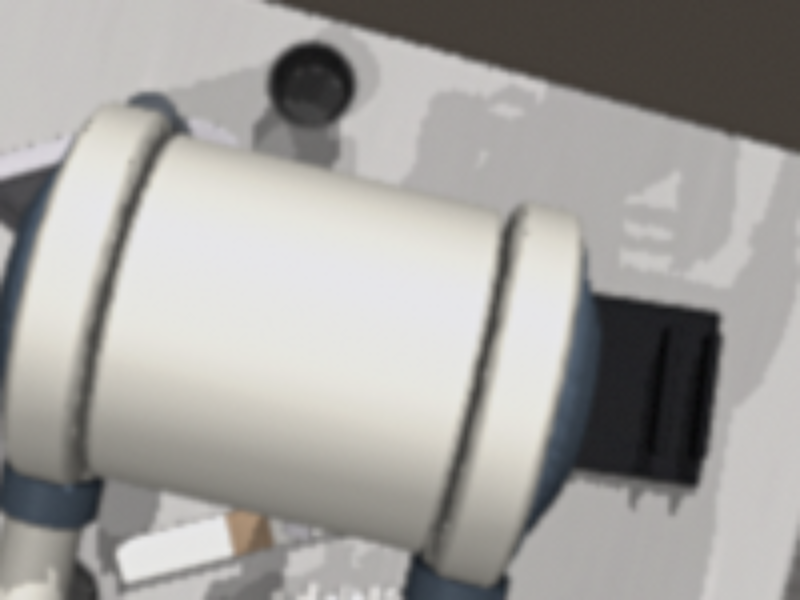

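View pics/w3.png

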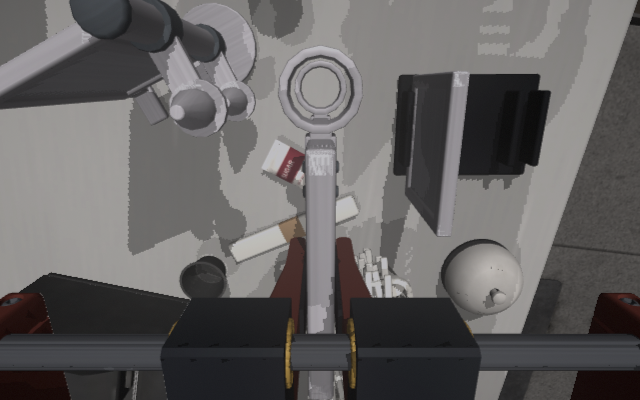

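The wrist view shows the ring centre near (320,89) and the pin tip at (178,112). In the side view the rings are at (323,169) and (324,211). I'll measure their offset before moving in.

Run:
```python
from m import *
for n,(a,b,c,d) in {"s3":(158,185,310,336),"w3":(40,140,272,370)}.items():
    w=cloud(load(n)); q=w[a:b,c:d].reshape(-1,3)
    q=q[(q[:,2]>.203)&(q[:,2]<.222)&(q[:,0]>.5)]
    t=q[abs(q[:,2]-np.percentile(q[:,2],95))<.003]
    # robust: drop the leaf
    cc,r=circ(t)
    for _ in range(8):
        e=abs(np.linalg.norm(t[:,:2]-cc,axis=1)-r); t2=t[e<.004]; cc,r=circ(t2)
    print(n,len(t2),cc,r,"z",np.percentile(q[:,2],[50,95]))
g=load("w3");w=cloud(g);q=w[80:140,160:232].reshape(-1,3)
for lo,hi in((.136,.143),(.160,.166),(.166,.172),(.172,.18)):
    t=q[(q[:,2]>lo)&(q[:,2]<hi)]; 
    if len(t): print("pin",lo,len(t),t.min(0).round(4),t.max(0).round(4),((t.min(0)+t.max(0))/2).round(4))
f=cv2.cvtColor(g["frame"],cv2.COLOR_BGR2GRAY)
c=cv2.HoughCircles(f[30:150,260:390],cv2.HOUGH_GRADIENT,1,5,param1=80,param2=20,minRadius=18,maxRadius=50)
print(None if c is None else (c[0][:5]+[260,30,0]).round(1).tolist())
for r in (87,88,89): print("ring",on_z(g,320.5,r,.211).round(4))
print("pin tip",on_z(g,177,112,.174).round(4))
```

```text
s3 104 [ 0.5184 -0.075 ] 0.015977004512141776 z [0.20900896 0.21206048]
w3 2434 [ 0.519  -0.0726] 0.01587166712100343 z [0.21221077 0.21346847]
pin 0.136 1335 [ 0.5005 -0.0135  0.136 ] [0.5373 0.0211 0.143 ] [0.5189 0.0038 0.1395]
pin 0.16 319 [ 0.5095 -0.0047  0.16  ] [0.5269 0.0102 0.166 ] [0.5182 0.0028 0.163 ]
pin 0.166 243 [ 0.5116 -0.0023  0.166 ] [0.5248 0.0091 0.172 ] [0.5182 0.0034 0.169 ]
pin 0.172 235 [ 0.5136 -0.0017  0.172 ] [0.5226 0.0088 0.1757] [0.5181 0.0035 0.1738]
[[319.5, 88.5, 42.7], [313.5, 84.5, 33.8], [318.5, 96.5, 38.3], [329.5, 86.5, 33.8], [326.5, 81.5, 32.7]]
ring [ 0.5208 -0.073   0.211 ]
ring [ 0.5204 -0.0729  0.211 ]
ring [ 0.52   -0.0729  0.211 ]
pin tip [0.5184 0.004  0.174 ]
```

Run:
```python
from h import *
p=state()["ee_pos"]; c=np.array([.43876,-.06100])+[-.0008,.0761]
move_l([*c,.212],.1); print(state()["ee_pos"].round(4),state()["ft_force"].round(1))
snap("side","s4");g=snap("wrist","w4")
for z in(.195,.18,.170,.164,.160):
    move_l([*c,z],.06); s=state(); f=s["ft_force"]; print(z,s["ee_pos"].round(4),f.round(1),s["moment"].round(2))
    if np.linalg.norm(f)>15: print("STOP");break
print(state()["time"])
snap("side","s5");snap("wrist","w5")
```

```text
[0.438  0.0148 0.212 ] [ 0.3  1.2 -2.8]
0.195 [0.4376 0.015  0.1943] [ 0.4  0.8 -2.1] [-0.    0.01  0.01]
0.18 [0.4377 0.0151 0.1794] [-0.2 -0.8 -3.4] [ 0.03  0.04 -0.03]
0.17 [0.4377 0.0151 0.1694] [ 0.4  0.1 -2.9] [-0.06  0.01  0.02]
0.164 [0.4377 0.0151 0.1635] [ 0.3 -0.  -2.7] [ 0.05 -0.    0.01]
0.16 [0.4378 0.0151 0.1597] [-0.2 -0.2 -2.3] [ 0.02  0.02 -0.03]
10.1833
```

```bash
python3 -c "
import cv2
a=[cv2.resize(cv2.imread(f'pics/s{n}.png')[120:260,230:370],(400,400)) for n in '45']
cv2.imwrite('pics/c5.png',cv2.hconcat(a))
"
```

```text
(no output)
```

View pics/c5.png

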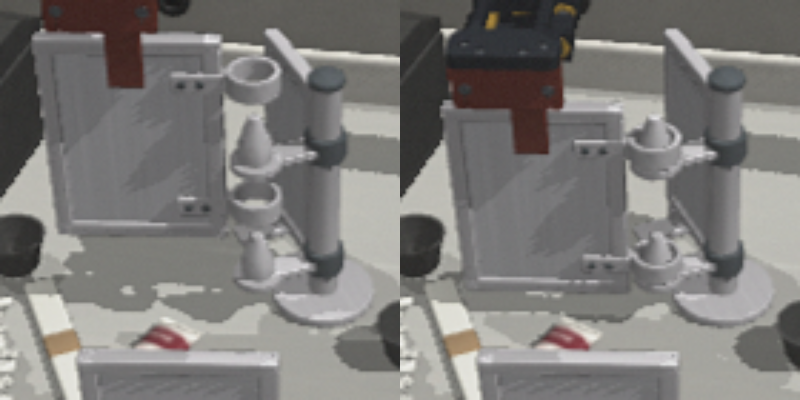

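View pics/w5.png

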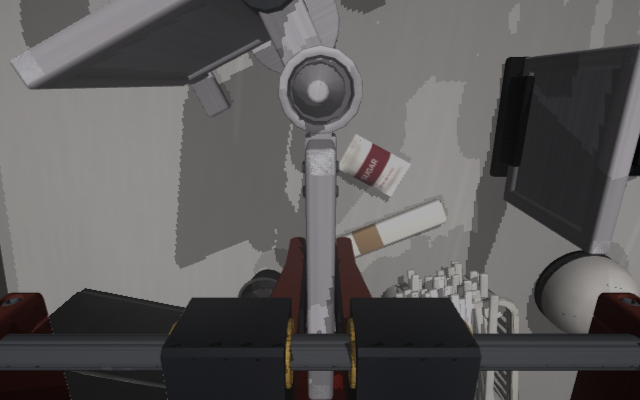

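Both pins stand inside both sockets; the upper pin is centred in its ring at (318,90) in the wrist view, and the forces are low. Next I'll lower the last few millimetres until the force shows contact, then release.

```bash
python3 - <<'E'
from h import *
c=state()["ee_pos"][:2]; c=np.array([.43796,.0151])
for z in(.158,.157,.156,.155,.154):
    move_l([*c,z],.03); hold(.05); s=state(); f=s["ft_force"]; print(z,s["ee_pos"].round(4),f.round(1))
    if f[2]>1.5: print("contact");break
gripper_open(); print(state()["finger_gap"],state()["ft_force"].round(1))
z=state()["ee_pos"][2]
move_l([*c,z+.05],.1); move_l([*c,.30],.2)
q=state()["joint_pos"].copy(); 
snap("wrist","w6"); snap("side","s6")
print(state()["time"])
E
python3 -c "
import cv2
cv2.imwrite('pics/c6.png',cv2.resize(cv2.imread('pics/s6.png')[120:270,200:400],(800,600)))
"
```

```text
0.158 [0.4379 0.0151 0.1579] [ 0.5 -0.1 -2. ]
0.157 [0.4379 0.0151 0.157 ] [-0.5 -0.2 -2.4]
0.156 [0.4381 0.0151 0.1568] [-2.9 -0.1  3.9]
contact
0.08754541487452287 [ 0.4  0.5 -1. ]
13.775
```

View pics/c6.png

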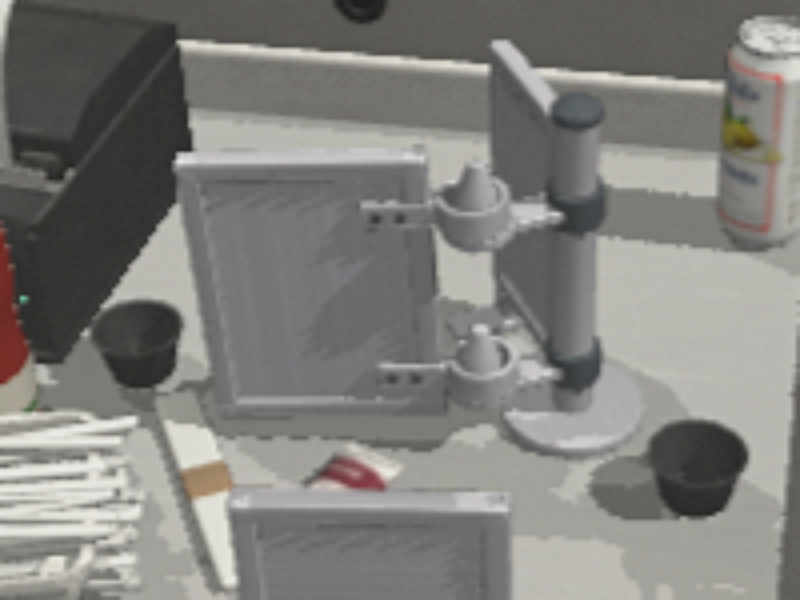

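View pics/w6.png

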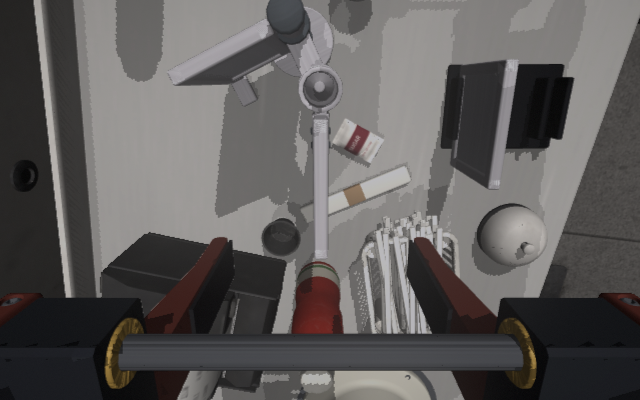

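The wing hangs free with both pins showing through their sockets (side crop at (475,180) and (480,345)). The plain panel is still in the rack. As a last check I'll measure the seated heights in both views.

Run:
```python
from m import *
for n in("s6","w6"):
    w=cloud(load(n)).reshape(-1,3); w=w[np.isfinite(w).all(1)]
    d=np.linalg.norm(w[:,:2]-[.518,.003],axis=1)
    t=w[(d>.0135)&(d<.018)&(w[:,0]<.530)]
    for nm,lo,hi in(("upper",.145,.17),("lower",.045,.07)):
        k=t[(t[:,2]>lo)&(t[:,2]<hi)]
        if len(k)>5:print(n,nm,"ring top z",np.percentile(k[:,2],[50,90,97]).round(4),len(k))
    e=w[(w[:,0]>.37)&(w[:,0]<.50)&(abs(w[:,1]-.014)<.02)&(w[:,2]>.172)&(w[:,2]<.19)]
    for a,b in((.37,.40),(.42,.45),(.47,.50)):
        k=e[(e[:,0]>a)&(e[:,0]<b)]
        if len(k): print(n,"wing top",a,np.percentile(k[:,2],[50,90]).round(4))
    k=w[(w[:,0]>.38)&(w[:,0]<.53)&(w[:,1]<-.12)&(w[:,1]>-.2)&(w[:,2]>.1)&(w[:,2]<.13)]
    if len(k): print(n,"plain",np.median(k,0).round(4))
s=state(); print(s["time"],s["ft_force"].round(1)); job_done()
```

```text
s6 upper ring top z [0.1527 0.1558 0.1562] 76
s6 lower ring top z [0.0532 0.0559 0.0565] 67
s6 wing top 0.37 [0.1749 0.1764]
s6 wing top 0.42 [0.1763 0.1779]
s6 wing top 0.47 [0.1774 0.179 ]
s6 plain [ 0.4584 -0.1631  0.1148]
w6 upper ring top z [0.1559 0.1569 0.1574] 426
w6 wing top 0.37 [0.1757 0.1766]
w6 wing top 0.42 [0.1773 0.1783]
w6 wing top 0.47 [0.1789 0.1799]
w6 plain [ 0.4637 -0.1575  0.1171]
13.775 [-0.  -0.1 -0.2]
the job is handed in; nothing more can be done
```

The wing is hanging on the post with both hinge sockets down over their pins. It is released and the arm is clear. I handed the job in at 13.8 s of the 38 s allowed, and no verdict was reported.

I gripped the wing by the middle of its top edge, lifted it above the plain panel and brought it in level from the -y side. I then lowered it until the wrist felt the seats (about 4 N up) and opened the gripper. I left it about 26° off straight-out, because a sugar packet about 15 mm high lies under the straight-out position.

**Last checks:**
- **Upper socket:** its top is at about 156 mm in the side and wrist views, as expected with the 16 mm socket on the 140 mm seat.
- **Lower socket:** its top is at about 56 mm, matching the 40 mm seat. Only the side view showed it.
- **Plain panel:** still upright in the rack.
- **Wrist force:** close to zero after letting go.

**Not perfect:**
- **Slight sag:** the wing's top edge drops about 3 mm over 100 mm toward its free end, about 1.7°. This fits the play between the 28 mm bore and the 24 mm pin.
- **Camera offset:** the side and top cameras differed by 2–3 mm in y. They agreed to about 3 mm on the distance from socket to pin, and I steered by the wrist and side views at the post, which agreed within 1 mm.

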